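# Rock the angle gauge on the planet dome until its pointer rests on the marker

## Robot

A 6-joint arm with a two-finger parallel gripper is mounted at the origin on the work surface. World frame = base frame: x ahead of the robot, y to its left, z up, the work surface at z = 0. Lengths are in m, angles in degrees, forces in N, time in s.
With the tool pointing down it reaches from about 0.325 to 0.775 m from the base axis. Payload 5.5 kg.
Tool frame: the origin (TCP) lies midway between the tips of the shut fingers; the grasp point (between the pads) lies 19 mm behind it (bot.grip_depth is the z of the grasp point in the tool frame, in m); z points along the fingers, y is the line along which they close (so a half turn about z gives the same grasp; the last joint's range is limited). The gripper opens to 88 mm and grips with 3 to 60 N. Pads are 20 mm wide; open, the fingers measure 115 mm over their backs; the gripper's body (75 mm by 178 mm) begins 61 mm behind the grasp point.
Start: joints at [67.512, 5.22, 70.514, -0, 104.267, -3.249], TCP at [0.198, 0.567, 0.223] pointing down, gripper open.
Joint ranges: [-164.24, 164.24], [-49.07, 125.15], [9.68, 141.18], [-86.29, 266.29], [3.28, 154.24], [-151.56, 151.56]. Speed limits (degrees/s): [147.25, 147.25, 172.46, 180, 180, 180].

## Interface

Orientations are given as a 3x3 rotation matrix whose columns are the frame's x, y, z axes.
In Python, from station import readout, vision, bot gives the robot as it stands.
- The arm moves only by the tool arm_command, never from a script. Its arguments are lists of equal length, an entry for each row: "dp": the shift along the tool's x, y, z in m, a list of three; "turn": the turn, a rotation vector about the tool's x, y, z in rad, a list of three. A call has 1 to 5 rows; each row shifts and turns the commanded pose from where the row before left it, along the tool's axes as they then stand; what a row does not reach is not made up. A row lasts 1/10 s, in which the tool goes at most 50 mm and 8.59 degrees, less where a joint would pass 70% of its speed; a pose out of reach is approached as far as the arm can. A call is refused whole if a number of a shift passes 0.05 or a number of a turn 0.15, either way. A call with a gripper value outside its range is refused whole. "fingers" is the opening in per cent of the stroke, from 0 (shut) to 100 (fully open), set as the call begins (left out, the last holds). The fingers move at their own pace and stop on an object; the grip force is fixed at half the most. Time passes only in rows, so rows that do not move let the fingers close. It gives the time, the measured TCP pose, the force, the opening and the grip force at its end, in the units of the state.
- readout.get_state(): the state, without advancing time (a new reading comes with each control period).
- vision.grab_frame(name): name is "side" or "top" or "wrist"; returns the picture (420x560x3 uint8, blue, green, red); there is no depth.
- vision.camera_params(name): a dict with "mtx" (3x3 intrinsics, pixels), "R" (3x3) and "t" (3): a world point X has camera coordinates R X + t. Camera axes: x right, y down, z forward; pixel columns grow to the right and rows downward; lengths in m; the calibration is good to about 2 mm. The wrist camera is an equidistant fisheye: a pixel r from the principal point sees the ray r / f radians off the axis. A picture is of the moment at which its call begins: read the wrist's pose just before it. camera_params takes no time and is no camera call; for the wrist camera it gives the pose at the moment of the call.
- bot.finish_job(): hands the job in; it is judged then, once.
The state is a dict: "t": time; "joint_pos": joint angles; "qd": joint speeds; "joint_torque": joint torques, N m; "tool_pos": TCP position; "eef_rot": TCP orientation; "force": force on the tool from outside, world axes, zero at the start; "moment": the same for the moment, N m; "width": opening from 0.0 (shut) to 1.0 (fully open); "gripper_force": force on a finger pad.
Only numpy, scipy, OpenCV 4.12 (cv2) and the standard library are available. Lean on these libraries where they do the work, as an engineer would, in place of code of your own. Each camera call takes 0.05 s, during which the arm holds its last target. There are 200 camera calls.

## Task

Pick up the wooden angle gauge by its handle and, in the air, tip it sideways so that its swinging pointer goes right over to the stop peg at the end of the scale away from the brass marker, and then right over to the stop peg at the marker's end, to see that it swings freely. Then stand the middle of its foot on the sprung planet dome, pressing gently so that the dome gives a little but is never pushed right down, and rock the gauge there until the pointer settles on the brass marker. Finish while still holding it there, steady, and leave the other things on the table where they are.

Things in the scene. Friction and masses are not known exactly. Their poses are not given: they have to be found in the camera images.
- gauge: Loose wooden angle gauge, about 0.31 kg, upright on its foot. Origin: centre of the foot's underside; z up to the handle, x out of the dial face (away from the robot and up to 45 degrees to its left), y along the scale. Flat foot 50 (x) by 80 (y) by 12 mm. Dial board 12 (x) by 120 (y) mm, 12 to 140 mm up; a pendulum pointer hangs on its +x face from a pivot 132 mm up.
- gauge_foot (a point): Centre of the underside of the gauge's foot (the gauge's origin).
- gauge_handle (a point): Point to pinch in the gauge's handle, a block on top 22 (x) by 34 (y) mm, from 140 to 195 mm above the foot's underside; this point is 172 mm up. Pinch it across x.
- pointer (a joint): Angle of the dark steel pendulum pointer on the gauge, rad: 0 points at the foot, positive swings its tip to the gauge's +y side; stops at -0.44 and +0.44, at the steel pegs. It hangs plumb and settles within about a second: turning the gauge about its own +x axis by an angle changes the reading by minus that angle.
- pointer_tip (a point): Lower tip of the pointer, 88 mm from its pivot; z points from the tip to the pivot.
- marker (a joint): Angle of the brass marker, a 13 mm wide, 14 mm high block clamped on the dial just below the pointer's path, about the same pivot, same sign and zero as the pointer; between 0.12 and 0.30 rad, so always on the gauge's +y side. The robot cannot shift it.
- marker_tip (a point): Middle of the marker's upper edge, 92 mm from the pivot; z points to the pivot.
- panel: Fixed square painted board, 170 by 170 by 10 mm, lying on the table and carrying a grey round base 138 mm across and 14 mm high with the planet dome in it. Origin: centre of its underside. It lies to one side of the table's middle line and the gauge to the other, either way round.
- dome_center (a point): Centre of the sphere of which the white planet dome is the upper half: radius 60 mm, straight above the panel's origin, 30 mm above the table when not pressed, so that its crown is 90 mm above the table.
- dome (a joint): How far the dome (a push light) is pressed straight down, m: 0 free, 0.010 right down. A spring: starts to give at about 1.3 N, then 1.5 N per mm, about 16 N at the bottom.
- jar0: Small loose screw-top jar, 40 mm across, 32 mm high, one of three in a row along the table's middle line, between gauge and panel. Leave alone. Origin: centre of underside.
- jar1: Small loose screw-top jar, 40 mm across, 32 mm high, one of three in a row along the table's middle line, between gauge and panel. Leave alone. Origin: centre of underside.
- jar2: Small loose screw-top jar, 40 mm across, 32 mm high, one of three in a row along the table's middle line, between gauge and panel. Leave alone. Origin: centre of underside.
- paint: Loose dark paint bottle, 60 mm across, 170 mm high, at the far edge. Leave alone.
- glue: Loose glue bottle, 52 mm across, 140 mm high, at the far edge. Leave alone.
- roller: Loose dark foam-roller head, 80 mm long, 44 mm across, on the right of the table. Leave alone.
- brush: Loose paint brush lying on the left of the table. Leave alone.
There are look-alikes about, which are no part of the job. Of the things that look like the gauge, the smallest one is meant.

How it is judged:
By the outcome, as a careful person would: the job done as asked, in the order asked, and still so for the second after the job is handed in, while the arm keeps its last pose, push and grip.
It also fails if it takes over 58 s, if anything falls off the work surface, if the arm or the gripper's body presses on something with over 40 N, if the wrist force passes 120 N, or if a joint passes its speed limit or range.

## Working session

There is one attempt and no reset: what is moved stays moved. The work goes in short steps, Python scripts to look and compute and a tool call to move; the robot and the scene stay as the last step left them, time stands still between calls to the robot, and variables do not carry over. Pictures are saved under pics/ and viewed, at most 10 in all, crops included, and the job is handed in when it is done.

Besides the shell and the picture viewer there is one more tool, called after "Request:" as a command line: name --argument value ..., lists and objects as JSON in quotes. arm_command: Moves the arm, as the interface text tells. Its arguments: {"type":"object","properties":{"dp":{"type":"array","items":{"type":"array","items":{"type":"number"}}},"turn":{"type":"array","items":{"type":"array","items":{"type":"number"}}},"fingers":{"type":"number"}},"required":["dp","turn"]}

```bash
mkdir -p pics; ls; python3 - <<'E'
from station import readout, vision, bot
import cv2,numpy as np
a=vision.grab_frame("top");b=vision.grab_frame("side")
cv2.imwrite("pics/top.png",a);cv2.imwrite("pics/side.png",b)
cv2.imwrite("pics/w.png",vision.grab_frame("wrist"))
for n in("top","side","wrist"):
    p=vision.camera_params(n);print(n,np.round(p["mtx"],1).tolist(),np.round(p["R"],3).tolist(),np.round(p["t"],3).tolist(), np.round(-p["R"].T@p["t"],3))
print(np.round(readout.get_state()["eef_rot"],3),bot.grip_depth)
E
```

```text
pics
top [[485.0, 0.0, 280.7], [0.0, 485.0, 209.8], [0.0, 0.0, 1.0]] [[-0.008, -1.0, -0.007], [-0.993, 0.008, -0.116], [0.116, 0.006, -0.993]] [-0.142, 0.569, 1.399] [ 0.401 -0.156  1.455]
side [[525.6, 0.0, 279.5], [0.0, 525.6, 202.1], [0.0, 0.0, 1.0]] [[0.784, -0.62, 0.01], [-0.456, -0.587, -0.669], [0.421, 0.52, -0.743]] [-0.524, 0.277, 1.412] [-0.056 -0.897  1.24 ]
wrist [[325.2, 0.0, 280.5], [0.0, 325.2, 209.1], [0.0, 0.0, 1.0]] [[0.329, 0.944, -0.001], [0.909, -0.316, 0.273], [0.257, -0.091, -0.962]] [-0.599, -0.033, 0.391] [0.127 0.591 0.384]
[[-0.944  0.33  -0.001]
 [ 0.33   0.944 -0.001]
 [ 0.    -0.001 -1.   ]] -0.0187
```

View pics/top.png

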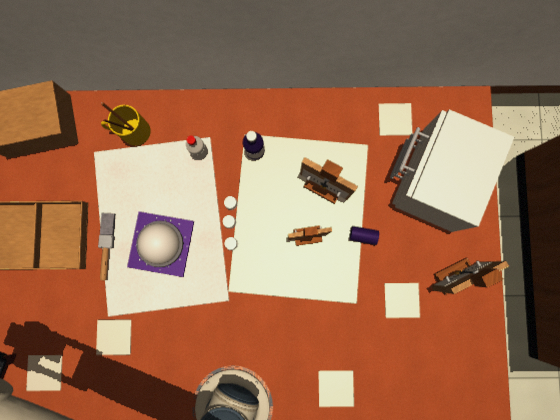

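View pics/side.png

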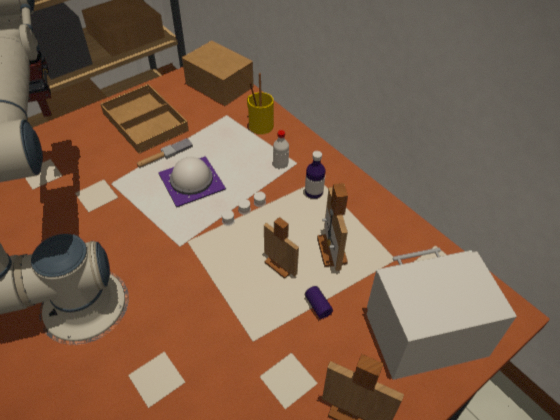

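The top view shows the smallest gauge at about (309,235), the dome at (160,243), jars at x≈230, and a roller at (364,236). The side view shows the gauge at (281,247) with its handle at (281,229), and the dome at (191,175). I'll zoom in on the gauge in both.

```bash
python3 - <<'E'
import cv2,numpy as np
a=cv2.imread("pics/top.png")[210:260,275:345];b=cv2.imread("pics/side.png")[210:285,250:310]
A=cv2.resize(a,(560,400),interpolation=cv2.INTER_CUBIC);B=cv2.resize(b,(240,300),interpolation=cv2.INTER_CUBIC)
c=np.zeros((400,800,3),np.uint8);c[:,:560]=A;c[:300,560:]=B
cv2.imwrite("pics/z.png",c)
E
```

```text
(no output)
```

View pics/z.png

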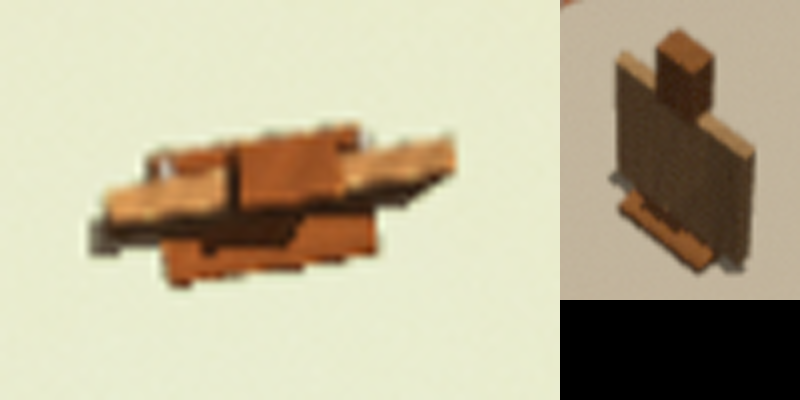

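The crop shows the handle's top face centred at crop (290,172), and the board's top edge running from (107,205) to (455,152). In the side crop the handle top is at (686,53).

```bash
cat > h.py <<'E'
import cv2,numpy as np
from station import readout, vision, bot
def ray(n,uv,p=None):
    p=p or vision.camera_params(n);K=p["mtx"];R=np.array(p["R"]);t=np.array(p["t"])
    x=np.array([(uv[0]-K[0][2])/K[0][0],(uv[1]-K[1][2])/K[1][1]])
    if n=="wrist":
        r=np.linalg.norm(x);d=np.array([*(x/r*np.sin(r)),np.cos(r)]) if r>0 else np.array([0,0,1.])
    else: d=np.array([*x,1.])
    return -R.T@t,R.T@d
def plane(n,uv,z,p=None):
    c,d=ray(n,uv,p);return c+d*(z-c[2])/d[2]
def two(n1,a,n2,b):
    (c1,d1),(c2,d2)=ray(n1,a),ray(n2,b)
    s=np.linalg.lstsq(np.c_[d1,-d2],c2-c1,rcond=None)[0]
    P,Q=c1+s[0]*d1,c2+s[1]*d2;return (P+Q)/2,np.linalg.norm(P-Q)
E
python3 - <<'E'
from h import *
f=lambda u,v:(u/8+275-.44,v/8+210-.44)
H=plane("top",f(290,172),.195);print("handle top",H,two("top",f(290,172),"side",((686-560)/4+249.6,53/4+209.6)))
l,r=plane("top",f(107,205),.14),plane("top",f(455,152),.14);print(l,r,(l+r)/2,np.linalg.norm(l-r));y=l-r;print("yaw",np.degrees(np.arctan2(-y[0],y[1])))
for n in("top","side"):
    im=cv2.imread(f"pics/{n}.png");hsv=cv2.cvtColor(im,cv2.COLOR_BGR2HSV)
    m=cv2.inRange(hsv,(120,80,40),(150,255,255))
    c=max(cv2.findContours(m,0,1)[0],key=cv2.contourArea);q=cv2.approxPolyDP(cv2.convexHull(c),6,True)[:,0]
    P=np.array([plane(n,u,.01) for u in q]);print(n,q.tolist(),P.round(3).tolist(),P.mean(0),[np.linalg.norm(P[i]-P[i-1]).round(3) for i in range(len(P))])
for nm,u,z in(("jar",(231,202),.032),("jar",(229,221),.032),("jar",(231,243),.032),("paint",(251,135),.17),("glue",(191,141),.14),("roller",(364,236),.03)):print(nm,plane("top",u,z).round(3))
E
```

```text
handle top [ 0.49240118 -0.22578792  0.195     ] (array([ 0.49234199, -0.22573624,  0.19662046]), np.float64(0.0001390125978959459))
[ 0.48569848 -0.16664307  0.14      ] [ 0.50273485 -0.28490901  0.14      ] [ 0.49421667 -0.22577604  0.14      ] 0.11948669241942277
yaw 8.197143554230898
top [[139, 212], [193, 222], [182, 276], [128, 266]] [[0.567, 0.279, 0.01], [0.536, 0.116, 0.01], [0.376, 0.147, 0.01], [0.406, 0.308, 0.01]] [0.47143152 0.21235551 0.01      ] [np.float64(0.163), np.float64(0.166), np.float64(0.163), np.float64(0.164)]
side [[205, 157], [224, 188], [176, 205], [159, 173]] [[0.567, 0.281, 0.01], [0.536, 0.121, 0.01], [0.376, 0.153, 0.01], [0.405, 0.309, 0.01]] [0.47126233 0.2161132  0.01      ] [np.float64(0.164), np.float64(0.163), np.float64(0.163), np.float64(0.159)]
jar [0.592 0.    0.032]
jar [0.536 0.006 0.032]
jar [ 0.471 -0.     0.032]
paint [ 0.757 -0.069  0.17 ]
glue [0.75 0.1  0.14]
roller [ 0.489 -0.391  0.03 ]
```

```bash
cat >> h.py <<'E'
from scipy.spatial.transform import Rotation as Ro, Slerp
def grot(yaw,roll=0,pitch=0):
    """gauge rotation: yaw about world z, pitch about its y, then roll about its own x"""
    return Ro.from_euler("ZYX",[yaw,pitch,roll]).as_matrix()
G2T=np.array([[0,1,0],[1,0,0],[0,0,-1.]]).T  # tool axes in gauge: x=+y, y=+x, z=-z
def tool(p,Rg,h):  # TCP pose putting gauge point at height h on its z axis at p+h*z
    return np.array(p)+Rg[:,2]*h, Rg@G2T
def rows(P,R,N,start=None):
    s=readout.get_state();p0,R0=start or (np.array(s["tool_pos"]),np.array(s["eef_rot"]))
    sl=Slerp([0,1],Ro.from_matrix([R0,R]));p=p0;Q=R0;D=[];T=[]
    for i in range(1,N+1):
        q=p0+(P-p0)*i/N;Rn=sl(i/N).as_matrix()
        D.append((Q.T@(q-p)).round(4).tolist());T.append(Ro.from_matrix(Q.T@Rn).as_rotvec().round(4).tolist());p,Q=q,Rn
    for i in range(0,N,5):print('dp',D[i:i+5],'turn',T[i:i+5])
Y=np.radians(8.2);GP=[.493,-.2258,0]
E
python3 - <<'E'
from h import *
P,R=tool(GP,grot(Y),.26);print(P);print(R);rows(P,R,20)
E
```

```text
[ 0.493  -0.2258  0.26  ]
[[-0.14262893  0.98977623  0.        ]
 [ 0.98977623  0.14262893  0.        ]
 [ 0.          0.         -1.        ]]
dp [[-0.027, -0.0325, -0.0019], [-0.0287, -0.031, -0.0019], [-0.0304, -0.0294, -0.0019], [-0.0319, -0.0277, -0.0019], [-0.0334, -0.0259, -0.0019]] turn [[-0.0001, 0.0, 0.0546], [-0.0001, 0.0, 0.0546], [-0.0001, 0.0, 0.0546], [-0.0001, 0.0, 0.0546], [-0.0001, 0.0, 0.0546]]
dp [[-0.0348, -0.024, -0.0019], [-0.036, -0.0221, -0.0019], [-0.0372, -0.0201, -0.0019], [-0.0382, -0.0181, -0.0019], [-0.0391, -0.0159, -0.0019]] turn [[-0.0001, 0.0, 0.0546], [-0.0001, 0.0, 0.0546], [-0.0001, 0.0, 0.0546], [-0.0001, 0.0, 0.0546], [-0.0001, 0.0, 0.0546]]
dp [[-0.04, -0.0138, -0.0019], [-0.0407, -0.0116, -0.0019], [-0.0412, -0.0093, -0.0019], [-0.0417, -0.0071, -0.0019], [-0.042, -0.0048, -0.0019]] turn [[-0.0001, 0.0, 0.0546], [-0.0001, 0.0, 0.0546], [-0.0001, 0.0, 0.0546], [-0.0001, 0.0, 0.0546], [-0.0001, 0.0, 0.0546]]
dp [[-0.0422, -0.0025, -0.0019], [-0.0423, -0.0002, -0.0019], [-0.0422, 0.0021, -0.0019], [-0.042, 0.0044, -0.0019], [-0.0417, 0.0067, -0.0019]] turn [[-0.0001, 0.0, 0.0546], [-0.0001, 0.0, 0.0546], [-0.0001, 0.0, 0.0546], [-0.0001, 0.0, 0.0546], [-0.0001, 0.0, 0.0546]]
```

Request:
arm_command --dp '[[-0.027,-0.0325,-0.004],[-0.0287,-0.031,-0.004],[-0.0304,-0.0294,-0.004],[-0.0319,-0.0277,-0.004],[-0.0334,-0.0259,-0.004]]' --turn '[[0,0,0.0546],[0,0,0.0546],[0,0,0.0546],[0,0,0.0546],[0,0,0.0546]]'

```text
t: 0.65
tool_pos: [0.2717, 0.3669, 0.2424]
eef_rot: [[-0.819, 0.573, -0.0], [0.573, 0.819, -0.0], [-0.0, -0.0, -1.0]]
force: [0.4, 0.2, -0.1]
width: 1.003
gripper_force: 0.0
```

Request:
arm_command --dp '[[-0.0348,-0.024,-0.004],[-0.036,-0.0221,-0.004],[-0.0372,-0.0201,-0.004],[-0.0382,-0.0181,-0.004],[-0.0391,-0.0159,-0.002]]' --turn '[[0,0,0.0546],[0,0,0.0546],[0,0,0.0546],[0,0,0.0546],[0,0,0.0546]]'

```text
t: 1.15
tool_pos: [0.3455, 0.169, 0.2609]
eef_rot: [[-0.634, 0.773, 0.001], [0.773, 0.634, 0.0], [-0.0, 0.001, -1.0]]
force: [0.9, 0.5, 0.2]
width: 1.0
gripper_force: 0.0
```

Request:
arm_command --dp '[[-0.04,-0.0138,0],[-0.0407,-0.0116,0],[-0.0412,-0.0093,0],[-0.0417,-0.0071,0],[-0.042,-0.0048,0]]' --turn '[[0,0,0.0546],[0,0,0.0546],[0,0,0.0546],[0,0,0.0546],[0,0,0.0546]]'

```text
t: 1.65
tool_pos: [0.4194, -0.0294, 0.2605]
eef_rot: [[-0.402, 0.916, 0.0], [0.916, 0.402, 0.0], [-0.0, 0.0, -1.0]]
force: [0.2, 0.4, 0.3]
width: 1.0
gripper_force: 0.0
```

Request:
arm_command --dp '[[-0.0422,-0.0025,0],[-0.0423,0,0],[-0.0422,0.0021,0],[-0.042,0.0044,0],[-0.0417,0.0067,0]]' --turn '[[0,0,0.0546],[0,0,0.0546],[0,0,0.0546],[0,0,0.0546],[0,0,0.0546]]'

```text
t: 2.15
tool_pos: [0.4935, -0.2273, 0.2603]
eef_rot: [[-0.14, 0.99, -0.0], [0.99, 0.14, 0.0], [0.0, -0.0, -1.0]]
force: [1.1, 0.2, 0.3]
width: 1.001
gripper_force: 0.0
```

Arrived above the handle; next, a close look with the wrist camera.

```bash
python3 - <<'E'
from h import *
p=vision.camera_params("wrist");im=vision.grab_frame("wrist");cv2.imwrite("pics/w1.png",im)
C=-p["R"].T@p["t"]
def proj(X):
    c=p["R"]@np.array(X)+p["t"];r=np.hypot(c[0],c[1]);th=np.arctan2(r,c[2]);return c[:2]/r*th*325.2+[p["mtx"][0][2],p["mtx"][1][2]]
R=grot(Y)
for sx in(-11,11):
  for sy in(-17,17):
    u=proj(R@[sx/1e3,sy/1e3,.195]+GP);print(sx,sy,u.round(0));cv2.circle(im,tuple(int(v) for v in u),3,(0,255,0),1)
cv2.imwrite("pics/w1.png",im)
E
```

```text
-11 -17 [266. 242.]
-11 17 [266. 198.]
11 -17 [296. 242.]
11 17 [296. 198.]
```

View pics/w1.png

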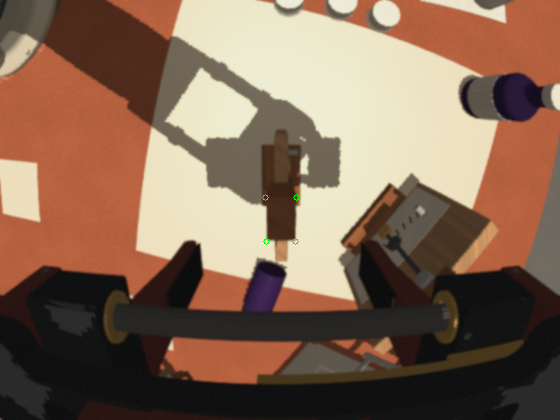

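The handle sits at columns 266–297, rows 198–241, matching the prediction, and both sides are clear. I'll descend and close.

Request:
arm_command --dp '[[0.0015,0,0.02],[0,0,0.027],[0,0,0.027],[0,0,0.02],[0,0,0.013]]' --turn '[[0,0,0],[0,0,0],[0,0,0],[0,0,0],[0,0,0]]'

```text
t: 2.7
tool_pos: [0.4922, -0.2234, 0.1512]
eef_rot: [[-0.143, 0.99, -0.003], [0.99, 0.143, 0.001], [0.002, -0.003, -1.0]]
force: [-0.2, 0.4, -0.2]
width: 0.999
gripper_force: 0.0
```

Request:
arm_command --dp '[[0,0,0],[0,0,0],[0,0,0],[0,0,0],[0,0,0]]' --turn '[[0,0,0],[0,0,0],[0,0,0],[0,0,0],[0,0,0]]' --fingers 0

```text
t: 3.2
tool_pos: [0.4934, -0.2242, 0.1546]
eef_rot: [[-0.143, 0.99, 0.001], [0.99, 0.143, -0.001], [-0.001, 0.001, -1.0]]
force: [-0.5, 0.0, 0.3]
width: 0.579
gripper_force: 0.0
```

Request:
arm_command --dp '[[0,0,0],[0,0,0],[0,0,0],[0,0,0],[0,0,0]]' --turn '[[0,0,0],[0,0,0],[0,0,0],[0,0,0],[0,0,0]]'

```text
t: 3.7
tool_pos: [0.493, -0.224, 0.1536]
eef_rot: [[-0.142, 0.99, -0.0], [0.99, 0.142, 0.0], [0.0, -0.0, -1.0]]
force: [0.4, -0.3, -0.8]
width: 0.25
gripper_force: 30.0
```

Request:
arm_command --dp '[[0,0,-0.015],[0,0,-0.03],[0,0,-0.05],[0,0,-0.05],[0,0,-0.05]]' --turn '[[0,0,0],[0,0,0],[0,0,0],[0,0,0],[0,0,0]]'

```text
t: 4.2
tool_pos: [0.4925, -0.2237, 0.351]
eef_rot: [[-0.143, 0.99, -0.0], [0.99, 0.143, 0.0], [0.0, -0.0, -1.0]]
force: [1.4, 0.4, -2.7]
width: 0.252
gripper_force: 30.0
```

Request:
arm_command --dp '[[0.02,-0.01,-0.04],[0.03,-0.02,-0.03],[0.03,-0.02,-0.02],[0.03,-0.02,0],[0.02,-0.01,0]]' --turn '[[0,0,0],[0,0,0],[0,0,0],[0,0,0],[0,0,0]]'

```text
t: 4.7
tool_pos: [0.3934, -0.1052, 0.4414]
eef_rot: [[-0.143, 0.99, 0.004], [0.99, 0.143, -0.001], [-0.002, 0.004, -1.0]]
force: [0.2, 0.2, -2.8]
width: 0.249
gripper_force: 30.0
```

Request:
arm_command --dp '[[0,0,0],[0,0,0],[0,0,0],[0,0,0],[0,0,0]]' --turn '[[-0.08,0,0],[-0.12,0,0],[-0.12,0,0],[-0.12,0,0],[-0.12,0,0]]'

```text
t: 5.2
tool_pos: [0.3946, -0.1059, 0.4399]
eef_rot: [[-0.144, 0.836, 0.53], [0.99, 0.122, 0.075], [-0.002, 0.535, -0.845]]
force: [0.2, -0.6, -4.0]
width: 0.247
gripper_force: 30.0
```

Request:
arm_command --dp '[[0,0,0],[0,0,0],[0,0,0],[0,0,0],[0,0,0]]' --turn '[[-0.1,0,0],[-0.04,0,0],[0,0,0],[0,0,0],[0,0,0]]'

```text
t: 5.7
tool_pos: [0.3953, -0.1065, 0.439]
eef_rot: [[-0.143, 0.758, 0.637], [0.99, 0.11, 0.092], [-0.0, 0.643, -0.766]]
force: [0.5, 0.7, -2.7]
width: 0.249
gripper_force: 30.0
```

Request:
arm_command --dp '[[0,0,0],[0,0,0],[0,0,0],[0,0,0],[0,0,0]]' --turn '[[0,0,0],[0,0,0],[0,0,0],[0,0,0],[0,0,0]]'

```text
t: 6.2
tool_pos: [0.3954, -0.1067, 0.4386]
eef_rot: [[-0.143, 0.757, 0.637], [0.99, 0.109, 0.092], [0.0, 0.644, -0.765]]
force: [0.1, 0.6, -3.1]
width: 0.246
gripper_force: 30.0
```

```bash
cat >> h.py <<'E'
def proj(n,X):
    p=vision.camera_params(n);c=p["R"]@np.array(X)+p["t"];u=p["mtx"]@c;return u[:2]/u[2]
def dial(n,h=.1535,yo=0,half=.075,S=600):
    """rectified dial picture (4 px/mm): warps plane of gauge x=+6mm, from the TCP pose"""
    s=readout.get_state();im=vision.grab_frame(n)
    R=np.array(s["eef_rot"])@G2T.T;o=np.array(s["tool_pos"])-R[:,2]*h
    c=[(half,.15),(-half,.15),(-half,0),(half,0)]  # gauge +y to the LEFT? seen from +x, +y is to the right
    src=np.float32([proj(n,o+R@[.008,a,b]) for a,b in c]);dst=np.float32([(S,0),(0,0),(0,S),(S,S)])
    return im,cv2.warpPerspective(im,cv2.getPerspectiveTransform(src,dst),(S,S),flags=cv2.INTER_CUBIC),src
E
python3 - <<'E'
from h import *
im,w,src=dial("top");print(src.round(1).tolist(),readout.get_state()["tool_pos"]);cv2.imwrite("pics/d1.png",w);cv2.imwrite("pics/t1.png",im)
E
```

```text
[[224.1999969482422, 271.0], [295.6000061035156, 260.1000061035156], [288.1000061035156, 219.6999969482422], [224.60000610351562, 229.3000030517578]] [ 0.39535271 -0.10670103  0.43860346]
```

View pics/d1.png

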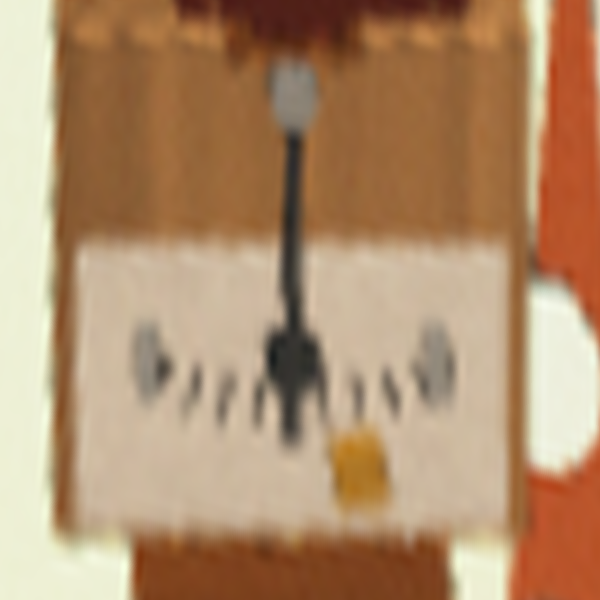

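The dial shows the pivot at (294,95), the pointer tip at (290,440), the brass marker at (361,468) and the pegs at (150,365) and (437,365). That puts the marker at about +0.185 rad. Next I tip it by +0.6 about gauge x, towards the stop away from the marker.

Request:
arm_command --dp '[[0,0,0],[0,0,0],[0,0,0],[0,0,0],[0,0,0]]' --turn '[[0,0.08,0],[0,0.12,0],[0,0.14,0],[0,0.14,0],[0,0.12,0]]'

```text
t: 6.75
tool_pos: [0.3954, -0.1079, 0.4388]
eef_rot: [[-0.478, 0.757, 0.445], [0.763, 0.108, 0.637], [0.434, 0.645, -0.629]]
force: [-0.7, 1.0, -3.4]
width: 0.25
gripper_force: 30.0
```

Request:
arm_command --dp '[[0,0,0],[0,0,0],[0,0,0],[0,0,0],[0,0,0]]' --turn '[[0,0,0],[0,0,0],[0,0,0],[0,0,0],[0,0,0]]'

```text
t: 7.25
tool_pos: [0.3949, -0.1058, 0.4398]
eef_rot: [[-0.478, 0.756, 0.447], [0.767, 0.111, 0.632], [0.428, 0.645, -0.633]]
force: [-0.4, 0.2, -3.3]
width: 0.25
gripper_force: 30.0
```

Request:
arm_command --dp '[[0,0,0],[0,0,0],[0,0,0],[0,0,0],[0,0,0]]' --turn '[[0,0,0],[0,0,0],[0,0,0],[0,0,0],[0,0,0]]'

```text
t: 7.75
tool_pos: [0.3953, -0.1068, 0.4385]
eef_rot: [[-0.478, 0.757, 0.446], [0.765, 0.109, 0.635], [0.432, 0.644, -0.631]]
force: [0.1, -0.3, -3.0]
width: 0.248
gripper_force: 30.0
```

Request:
arm_command --dp '[[0,0,0],[0,0,0],[0,0,0],[0,0,0],[0,0,0]]' --turn '[[0,0,0],[0,0,0],[0,0,0],[0,0,0],[0,0,0]]'

```text
t: 8.25
tool_pos: [0.3953, -0.1067, 0.4386]
eef_rot: [[-0.478, 0.757, 0.446], [0.765, 0.109, 0.635], [0.432, 0.644, -0.631]]
force: [0.1, 0.2, -3.3]
width: 0.246
gripper_force: 30.0
```

```bash
python3 - <<'E'
from h import *
im,w,src=dial("top");s=readout.get_state();print(s["t"],np.round(s["tool_pos"],3),s["joint_pos"]);cv2.imwrite("pics/d2.png",w)
E
```

```text
8.3 [ 0.395 -0.107  0.439] [-58.68836471 -22.01929315  86.14447075  58.68153848 123.70353412
 -48.49301518]
```

View pics/d2.png

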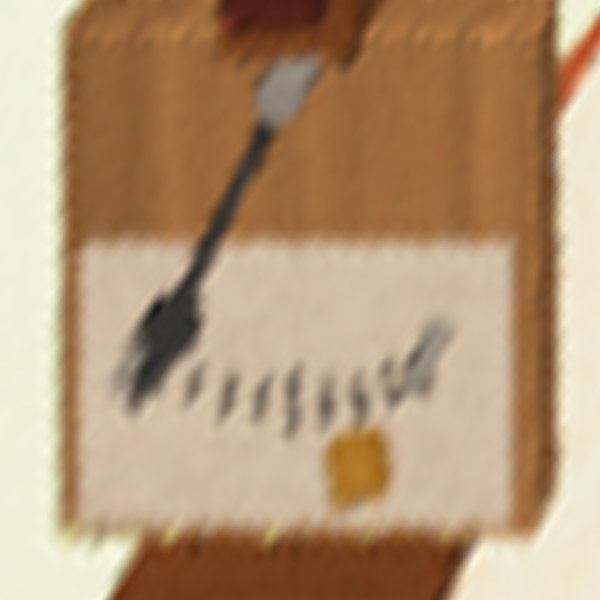

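The pointer is lying on the left peg, away from the marker, and the gauge hasn't slipped in the grip. Now tipping the other way.

Request:
arm_command --dp '[[0,0,0],[0,0,0],[0,0,0],[0,0,0],[0,0,0]]' --turn '[[0,-0.06,0],[0,-0.12,0],[0,-0.14,0],[0,-0.14,0],[0,-0.14,0]]'

```text
t: 8.8
tool_pos: [0.3947, -0.1073, 0.4393]
eef_rot: [[-0.138, 0.756, 0.64], [0.99, 0.108, 0.086], [-0.004, 0.645, -0.764]]
force: [1.0, 1.6, -3.8]
width: 0.249
gripper_force: 30.0
```

Request:
arm_command --dp '[[0,0,0],[0,0,0],[0,0,0],[0,0,0],[0,0,0]]' --turn '[[0,-0.14,0],[0,-0.14,0],[0,-0.14,0],[0,-0.12,0],[0,-0.06,0]]'

```text
t: 9.3
tool_pos: [0.4164, -0.1109, 0.4473]
eef_rot: [[0.176, 0.783, 0.597], [0.911, 0.1, -0.401], [-0.374, 0.614, -0.695]]
force: [0.1, 0.7, -5.3]
width: 0.245
gripper_force: 30.0
```

Request:
arm_command --dp '[[0,0,0],[0,0,0],[0,0,0],[0,0,0],[0,0,0]]' --turn '[[0,0,0],[0,0,0],[0,0,0],[0,0,0],[0,0,0]]'

```text
t: 9.8
tool_pos: [0.4156, -0.1142, 0.4482]
eef_rot: [[0.181, 0.783, 0.595], [0.91, 0.096, -0.402], [-0.372, 0.615, -0.696]]
force: [-0.8, 0.4, -3.2]
width: 0.247
gripper_force: 30.0
```

Request:
arm_command --dp '[[0,0,0],[0,0,0],[0,0,0],[0,0,0],[0,0,0]]' --turn '[[0,0,0],[0,0,0],[0,0,0],[0,0,0],[0,0,0]]'

```text
t: 10.3
tool_pos: [0.416, -0.113, 0.4479]
eef_rot: [[0.178, 0.783, 0.596], [0.911, 0.098, -0.401], [-0.372, 0.614, -0.696]]
force: [-0.6, -0.4, -3.4]
width: 0.249
gripper_force: 30.0
```

Request:
arm_command --dp '[[0,0,0],[0,0,0],[0,0,0],[0,0,0],[0,0,0]]' --turn '[[0,0,0],[0,0,0],[0,0,0],[0,0,0],[0,0,0]]'

```text
t: 10.8
tool_pos: [0.416, -0.113, 0.4479]
eef_rot: [[0.178, 0.783, 0.596], [0.911, 0.098, -0.401], [-0.372, 0.614, -0.696]]
force: [-0.7, 0.1, -2.9]
width: 0.25
gripper_force: 30.0
```

```bash
python3 - <<'E'
from h import *
im,w,src=dial("top");s=readout.get_state();print(s["t"],np.round(s["tool_pos"],3),s["joint_pos"]);cv2.imwrite("pics/d3.png",w)
E
```

```text
10.85 [ 0.416 -0.113  0.448] [ -1.90835555 -48.93686307  98.44830126 -22.40088053  89.33276997
  -7.43528259]
```

View pics/d3.png

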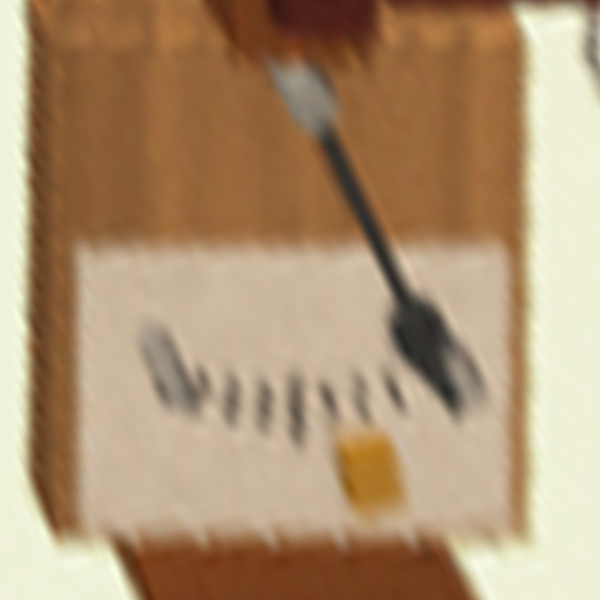

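The pointer is at the right-hand peg, on the marker's end: its tip is at (462,410). Joint 2 was close to its range limit, though, so the tip was only about 0.49. I'll repeat it with more margin in a lower, upright pose.

```bash
python3 - <<'E'
from h import *
for n in("d1","d2","d3"):
    w=cv2.imread(f"pics/{n}.png");h=cv2.cvtColor(w,cv2.COLOR_BGR2HSV);m=cv2.inRange(h,(12,150,120),(30,255,255));m[:400]=0
    c=max(cv2.findContours(m,0,1)[0],key=cv2.contourArea);print(n,cv2.boundingRect(c),cv2.minAreaRect(c))
    k=cv2.inRange(w[420:445,250:330],(0,0,0),(90,90,90));print(np.argwhere(k).mean(0)+[420,250] if k.any() else 0)
P,R=tool([0,0,0],grot(Y,-.6),.1535);rows(np.array([.46,0.02,.37]),R,10)
E
```

```text
d1 (134, 537, 270, 63) ((268.5, 568.0), (269.0, 62.0), 0.0)
[426.0974026  289.61688312]
d2 (328, 431, 60, 72) ((358.16021728515625, 466.1011657714844), (66.6562271118164, 57.053443908691406), 80.27242279052734)
0
d3 (339, 438, 61, 72) ((368.5016174316406, 473.3426208496094), (68.8245849609375, 54.152896881103516), 80.27242279052734)
0
dp [[0.0158, -0.0, 0.0027], [0.0158, 0.0007, 0.0025], [0.0158, 0.0014, 0.0023], [0.0158, 0.0021, 0.0021], [0.0157, 0.0027, 0.0018]] turn [[0.0556, -0.0098, -0.0359], [0.0556, -0.0098, -0.0359], [0.0556, -0.0098, -0.0359], [0.0556, -0.0098, -0.0359], [0.0556, -0.0098, -0.0359]]
dp [[0.0156, 0.0034, 0.0015], [0.0155, 0.004, 0.0011], [0.0153, 0.0046, 0.0007], [0.0152, 0.0052, 0.0003], [0.015, 0.0057, -0.0002]] turn [[0.0556, -0.0098, -0.0359], [0.0556, -0.0098, -0.0359], [0.0556, -0.0098, -0.0359], [0.0556, -0.0098, -0.0359], [0.0556, -0.0098, -0.0359]]
```

Request:
arm_command --dp '[[0.0158,0,0.0027],[0.0158,0.0007,0.0025],[0.0158,0.0014,0.0023],[0.0158,0.0021,0.0021],[0.0157,0.0027,0.0018]]' --turn '[[0.0556,-0.0098,-0.0359],[0.0556,-0.0098,-0.0359],[0.0556,-0.0098,-0.0359],[0.0556,-0.0098,-0.0359],[0.0556,-0.0098,-0.0359]]'

```text
t: 11.35
tool_pos: [0.4385, -0.0456, 0.409]
eef_rot: [[0.044, 0.936, 0.349], [0.868, 0.137, -0.478], [-0.495, 0.324, -0.806]]
force: [0.5, -0.0, -2.9]
width: 0.248
gripper_force: 30.0
```

Request:
arm_command --dp '[[0.0156,0.0034,0.0015],[0.0155,0.004,0.0011],[0.0153,0.0046,0.0007],[0.0152,0.0052,0.0003],[0.015,0.0057,0]]' --turn '[[0.0556,-0.0098,-0.0359],[0.0556,-0.0098,-0.0359],[0.0556,-0.0098,-0.0359],[0.0556,-0.0098,-0.0359],[0.0556,-0.0098,-0.0359]]'

```text
t: 11.85
tool_pos: [0.4609, 0.0209, 0.3697]
eef_rot: [[-0.119, 0.99, 0.081], [0.817, 0.144, -0.559], [-0.565, -0.001, -0.825]]
force: [0.7, -0.0, -3.3]
width: 0.25
gripper_force: 30.0
```

Request:
arm_command --dp '[[0,0,0],[0,0,0],[0,0,0],[0,0,0],[0,0,0]]' --turn '[[0,0,0],[0,0,0],[0,0,0],[0,0,0],[0,0,0]]'

```text
t: 12.35
tool_pos: [0.4596, 0.0194, 0.3709]
eef_rot: [[-0.116, 0.99, 0.083], [0.818, 0.142, -0.558], [-0.564, 0.003, -0.826]]
force: [0.3, 0.2, -2.6]
width: 0.249
gripper_force: 30.0
```

Request:
arm_command --dp '[[0,0,0],[0,0,0],[0,0,0],[0,0,0],[0,0,0]]' --turn '[[0,0,0],[0,0,0],[0,0,0],[0,0,0],[0,0,0]]'

```text
t: 12.85
tool_pos: [0.46, 0.0199, 0.3697]
eef_rot: [[-0.118, 0.99, 0.081], [0.817, 0.143, -0.559], [-0.565, 0.0, -0.825]]
force: [0.5, -0.5, -2.9]
width: 0.247
gripper_force: 30.0
```

```bash
python3 - <<'E'
from h import *
R=grot(Y,-.182,-.6)@G2T;rows(np.array([.40,0.02,.37]),R,10)
E
```

```text
dp [[0.0007, -0.0059, -0.0005], [0.0006, -0.0059, -0.0008], [0.0005, -0.0059, -0.0011], [0.0004, -0.0058, -0.0014], [0.0003, -0.0057, -0.0017]] turn [[-0.0558, 0.0405, 0.0231], [-0.0558, 0.0405, 0.0231], [-0.0558, 0.0405, 0.0231], [-0.0558, 0.0405, 0.0231], [-0.0558, 0.0405, 0.0231]]
dp [[0.0003, -0.0056, -0.002], [0.0002, -0.0055, -0.0023], [0.0002, -0.0054, -0.0026], [0.0002, -0.0052, -0.0029], [0.0002, -0.0051, -0.0032]] turn [[-0.0558, 0.0405, 0.0231], [-0.0558, 0.0405, 0.0231], [-0.0558, 0.0405, 0.0231], [-0.0558, 0.0405, 0.0231], [-0.0558, 0.0405, 0.0231]]
```

Request:
arm_command --dp '[[0.0007,-0.0059,-0.0005],[0.0006,-0.0059,-0.0008],[0.0005,-0.0059,-0.0011],[0.0004,-0.0058,-0.0014],[0.0003,-0.0057,-0.0017]]' --turn '[[-0.0558,0.0405,0.0231],[-0.0558,0.0405,0.0231],[-0.0558,0.0405,0.0231],[-0.0558,0.0405,0.0231],[-0.0558,0.0405,0.0231]]'

```text
t: 13.35
tool_pos: [0.4297, 0.0199, 0.37]
eef_rot: [[-0.047, 0.94, 0.338], [0.927, 0.167, -0.335], [-0.371, 0.298, -0.88]]
force: [-1.0, 0.3, -2.4]
width: 0.25
gripper_force: 30.0
```

Request:
arm_command --dp '[[0.0003,-0.0056,-0.002],[0.0002,-0.0055,-0.0023],[0.0002,-0.0054,-0.0026],[0.0002,-0.0052,-0.0029],[0.0002,-0.0051,-0.0032]]' --turn '[[-0.0558,0.0405,0.0231],[-0.0558,0.0405,0.0231],[-0.0558,0.0405,0.0231],[-0.0558,0.0405,0.0231],[-0.0558,0.0405,0.0231]]'

```text
t: 13.85
tool_pos: [0.4127, 0.0232, 0.3756]
eef_rot: [[-0.038, 0.826, 0.562], [0.988, 0.115, -0.103], [-0.15, 0.552, -0.82]]
force: [-3.5, 0.8, -5.0]
width: 0.249
gripper_force: 30.0
```

Request:
arm_command --dp '[[0,0,0],[0,0,0],[0,0,0],[0,0,0],[0,0,0]]' --turn '[[0,0,0],[0,0,0],[0,0,0],[0,0,0],[0,0,0]]'

```text
t: 14.35
tool_pos: [0.4131, 0.0237, 0.3768]
eef_rot: [[-0.038, 0.825, 0.564], [0.988, 0.117, -0.104], [-0.151, 0.553, -0.819]]
force: [0.6, -0.2, -3.8]
width: 0.248
gripper_force: 30.0
```

Request:
arm_command --dp '[[0,0,0],[0,0,0],[0,0,0],[0,0,0],[0,0,0]]' --turn '[[0,0,0],[0,0,0],[0,0,0],[0,0,0],[0,0,0]]'

```text
t: 14.85
tool_pos: [0.4132, 0.0234, 0.3767]
eef_rot: [[-0.037, 0.825, 0.564], [0.988, 0.116, -0.104], [-0.151, 0.553, -0.819]]
force: [-0.4, -0.8, -3.2]
width: 0.253
gripper_force: 30.0
```

```bash
python3 - <<'E'
from h import *
im,w,src=dial("top");s=readout.get_state();print(s["t"],np.round(s["tool_pos"],3),np.round(s["eef_rot"],3).tolist());cv2.imwrite("pics/d4.png",w)
E
```

```text
14.9 [0.413 0.023 0.377] [[-0.037, 0.825, 0.564], [0.988, 0.116, -0.104], [-0.151, 0.553, -0.819]]
```

View pics/d4.png

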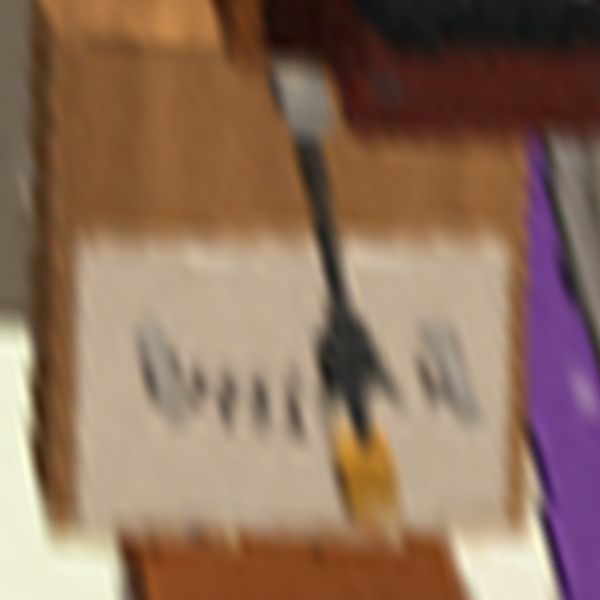

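In the dial picture at a tilt of 0.182 the pointer tip is at (365,430), over the marker's top edge at about (335–392,430). So the marker is at 0.182. Now to the dome, turning the face towards the side camera on the way so the result can be checked.

```bash
cat >> h.py <<'E'
C=np.array([.4714,.213,.03]);YD=np.radians(-95)
def ondome(roll,d,yaw=YD):
    Rg=grot(yaw,roll);return C-[0,0,d]+.06*Rg[:,2]+Rg@np.array([0,.0017,.1535]),Rg@G2T
E
python3 - <<'E'
from h import *
P,R=ondome(-.13,-.05);print(P);rows(P,R,20)
E
```

```text
[0.50065081 0.21044089 0.29147809]
dp [[0.0097, 0.0023, 0.005], [0.01, 0.0017, 0.0047], [0.0102, 0.001, 0.0044], [0.0104, 0.0003, 0.0041], [0.0105, -0.0004, 0.0039]] turn [[0.0341, -0.0244, 0.0825], [0.0341, -0.0244, 0.0825], [0.0341, -0.0244, 0.0825], [0.0341, -0.0244, 0.0825], [0.0341, -0.0244, 0.0825]]
dp [[0.0105, -0.0012, 0.0036], [0.0105, -0.0019, 0.0034], [0.0104, -0.0027, 0.0033], [0.0102, -0.0034, 0.0031], [0.0099, -0.0041, 0.003]] turn [[0.0341, -0.0244, 0.0825], [0.0341, -0.0244, 0.0825], [0.0341, -0.0244, 0.0825], [0.0341, -0.0244, 0.0825], [0.0341, -0.0244, 0.0825]]
dp [[0.0096, -0.0048, 0.0029], [0.0093, -0.0055, 0.0028], [0.0089, -0.0062, 0.0028], [0.0084, -0.0068, 0.0028], [0.0079, -0.0074, 0.0029]] turn [[0.0341, -0.0244, 0.0825], [0.0341, -0.0244, 0.0825], [0.0341, -0.0244, 0.0825], [0.0341, -0.0244, 0.0825], [0.0341, -0.0244, 0.0825]]
dp [[0.0073, -0.0079, 0.003], [0.0067, -0.0084, 0.0031], [0.0061, -0.0088, 0.0032], [0.0054, -0.0092, 0.0034], [0.0048, -0.0095, 0.0035]] turn [[0.0341, -0.0244, 0.0825], [0.0341, -0.0244, 0.0825], [0.0341, -0.0244, 0.0825], [0.0341, -0.0244, 0.0825], [0.0341, -0.0244, 0.0825]]
```

Request:
arm_command --dp '[[0.0097,0.0023,0.005],[0.01,0.0017,0.0047],[0.0102,0.001,0.0044],[0.0104,0.0003,0.0041],[0.0105,-0.0004,0.0039]]' --turn '[[0.0341,-0.0244,0.0825],[0.0341,-0.0244,0.0825],[0.0341,-0.0244,0.0825],[0.0341,-0.0244,0.0825],[0.0341,-0.0244,0.0825]]'

```text
t: 15.4
tool_pos: [0.4354, 0.0709, 0.3553]
eef_rot: [[0.374, 0.838, 0.398], [0.926, -0.316, -0.206], [-0.046, 0.446, -0.894]]
force: [0.1, 0.1, -2.7]
width: 0.252
gripper_force: 30.0
```

Request:
arm_command --dp '[[0.0105,-0.0012,0.0036],[0.0105,-0.0019,0.0034],[0.0104,-0.0027,0.0033],[0.0102,-0.0034,0.0031],[0.0099,-0.0041,0.003]]' --turn '[[0.0341,-0.0244,0.0825],[0.0341,-0.0244,0.0825],[0.0341,-0.0244,0.0825],[0.0341,-0.0244,0.0825],[0.0341,-0.0244,0.0825]]'

```text
t: 15.9
tool_pos: [0.4576, 0.1178, 0.3338]
eef_rot: [[0.726, 0.658, 0.2], [0.688, -0.692, -0.218], [-0.005, 0.296, -0.955]]
force: [-0.4, -0.0, -2.8]
width: 0.246
gripper_force: 30.0
```

Request:
arm_command --dp '[[0.0096,-0.0048,0.0029],[0.0093,-0.0055,0.0028],[0.0089,-0.0062,0.0028],[0.0084,-0.0068,0.0028],[0.0079,-0.0074,0.0029]]' --turn '[[0.0341,-0.0244,0.0825],[0.0341,-0.0244,0.0825],[0.0341,-0.0244,0.0825],[0.0341,-0.0244,0.0825],[0.0341,-0.0244,0.0825]]'

```text
t: 16.4
tool_pos: [0.4797, 0.1645, 0.3125]
eef_rot: [[0.946, 0.325, 0.011], [0.324, -0.936, -0.14], [-0.035, 0.136, -0.99]]
force: [-0.4, 0.5, -3.4]
width: 0.246
gripper_force: 30.0
```

Request:
arm_command --dp '[[0.0073,-0.0079,0.003],[0.0067,-0.0084,0.0031],[0.0061,-0.0088,0.0032],[0.0054,-0.0092,0.0034],[0.0048,-0.0095,0.0035]]' --turn '[[0.0341,-0.0244,0.0825],[0.0341,-0.0244,0.0825],[0.0341,-0.0244,0.0825],[0.0341,-0.0244,0.0825],[0.0341,-0.0244,0.0825]]'

```text
t: 16.9
tool_pos: [0.5016, 0.2112, 0.2909]
eef_rot: [[0.987, -0.091, -0.129], [-0.09, -0.996, 0.013], [-0.13, -0.001, -0.992]]
force: [0.6, 0.1, -4.0]
width: 0.247
gripper_force: 30.0
```

Request:
arm_command --dp '[[0,0,0],[0,0,0],[0,0,0]]' --turn '[[0,0,0],[0,0,0],[0,0,0]]'

```text
t: 17.2
tool_pos: [0.5006, 0.2105, 0.2919]
eef_rot: [[0.988, -0.086, -0.128], [-0.085, -0.996, 0.011], [-0.129, 0.0, -0.992]]
force: [-0.2, -0.3, -2.8]
width: 0.251
gripper_force: 30.0
```

```bash
python3 - <<'E'
from h import *
s=readout.get_state();print(s["joint_pos"],s["force"],s["moment"])
P,R=ondome(-.13,-.006);rows(P,R,5)
im,w,src=dial("side");h=.0
print(src.round(0).tolist())
# foot position check: where the foot and dome appear
Rg=np.array(s["eef_rot"])@G2T.T;F=np.array(s["tool_pos"])-Rg@[0,.0017,.1535];print("foot",F,"dome",C)
t=vision.grab_frame("top")
out=np.zeros((600,800,3),np.uint8)
def crop(im,c,k,W):
    x,y=[int(v) for v in c];r=W//2//k;return cv2.resize(im[y-r:y+r,x-r:x+r],None,fx=k,fy=k,interpolation=cv2.INTER_CUBIC)
a=crop(im,proj("side",F+[0,0,.03]),6,400-400%12);b=crop(t,proj("top",F),6,396)
out[:a.shape[0],:a.shape[1]]=a;out[:b.shape[0],400:400+b.shape[1]]=b
cv2.imwrite("pics/v9.png",out)
E
```

```text
[ 17.41106559   4.00881397  65.01716163   3.16873979 117.78511561
 113.65101765] [-0.23318116 -0.26970556 -2.76029182] [-0.01140957 -0.03154201 -0.02396984]
dp [[0.0012, 0.0, 0.0088], [0.0012, 0.0, 0.0088], [0.0012, 0.0, 0.0088], [0.0012, 0.0, 0.0088], [0.0012, 0.0, 0.0088]] turn [[0.0, -0.0002, 0.0002], [0.0, -0.0002, 0.0002], [0.0, -0.0002, 0.0002], [0.0, -0.0002, 0.0002], [0.0, -0.0002, 0.0002]]
[[214.0, 105.0], [167.0, 117.0], [168.0, 158.0], [212.0, 145.0]]
foot [0.4792056  0.21235135 0.13987951] dome [0.4714 0.213  0.03  ]
```

View pics/v9.png

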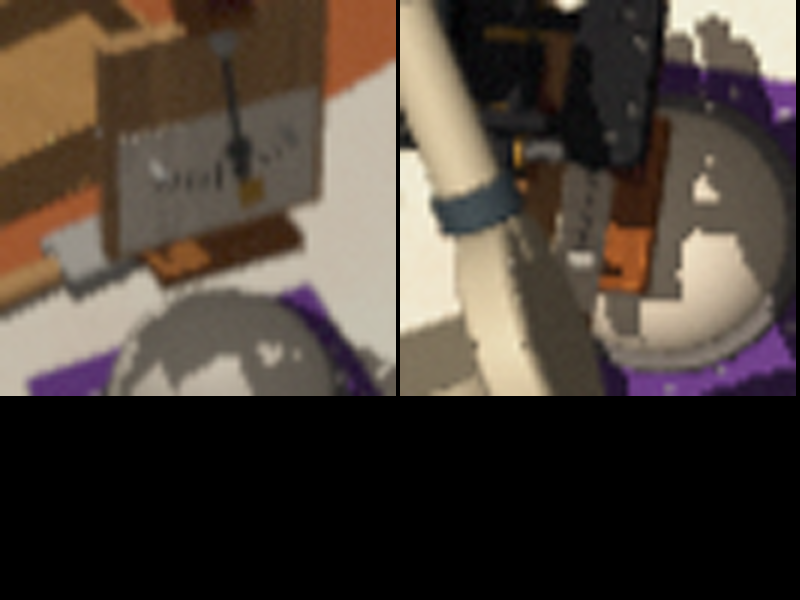

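In the side view (left crop) the dial face is visible, with the pointer tip at (245,180) just left of the marker's middle at (250,190), and the foot hanging over the dome. The top view agrees. I'll lower it now.

Request:
arm_command --dp '[[0.0012,0,0.0088],[0.0012,0,0.0088],[0.0012,0,0.0088],[0.0012,0,0.0088],[0.0012,0,0.0088]]' --turn '[[0,0,0],[0,0,0],[0,0,0],[0,0,0],[0,0,0]]'

```text
t: 17.8
tool_pos: [0.5006, 0.2106, 0.2458]
eef_rot: [[0.988, -0.088, -0.13], [-0.087, -0.996, 0.011], [-0.131, 0.0, -0.991]]
force: [-0.3, 0.3, -3.1]
width: 0.251
gripper_force: 30.0
```

Request:
arm_command --dp '[[0.0002,0,0.0014],[0.0002,0,0.0015],[0.0002,0,0.0015],[0,0,0],[0,0,0]]' --turn '[[0,0,0],[0,0,0],[0,0,0],[0,0,0],[0,0,0]]'

```text
t: 18.3
tool_pos: [0.5009, 0.2107, 0.2429]
eef_rot: [[0.988, -0.088, -0.129], [-0.087, -0.996, 0.012], [-0.13, -0.0, -0.992]]
force: [0.2, 0.6, -3.5]
width: 0.246
gripper_force: 30.0
```

Request:
arm_command --dp '[[0.0002,0,0.0015],[0.0002,0,0.0015],[0,0,0],[0,0,0],[0,0,0]]' --turn '[[0,0,0],[0,0,0],[0,0,0],[0,0,0],[0,0,0]]'

```text
t: 18.8
tool_pos: [0.5009, 0.2107, 0.24]
eef_rot: [[0.988, -0.088, -0.129], [-0.087, -0.996, 0.012], [-0.129, -0.001, -0.992]]
force: [1.6, -0.3, 0.4]
width: 0.246
gripper_force: 30.0
```

Contact: the spring force rose by about 3.5 N, consistent with the nominal height. Next is the final rock to −0.182 about the dome centre, pressed about 3 mm.

```bash
python3 - <<'E'
from h import *
P,R=ondome(-.182,.003);rows(P,R,10)
E
```

```text
dp [[0.0011, 0.0, 0.0002], [0.0011, 0.0, 0.0002], [0.0011, 0.0, 0.0002], [0.0011, 0.0, 0.0002], [0.0011, 0.0, 0.0002]] turn [[-0.0001, -0.0052, -0.0], [-0.0001, -0.0052, -0.0], [-0.0001, -0.0052, -0.0], [-0.0001, -0.0052, -0.0], [-0.0001, -0.0052, -0.0]]
dp [[0.0011, 0.0, 0.0002], [0.0011, 0.0, 0.0002], [0.0011, 0.0, 0.0002], [0.0011, 0.0, 0.0001], [0.0011, 0.0, 0.0001]] turn [[-0.0001, -0.0052, -0.0], [-0.0001, -0.0052, -0.0], [-0.0001, -0.0052, -0.0], [-0.0001, -0.0052, -0.0], [-0.0001, -0.0052, -0.0]]
```

Request:
arm_command --dp '[[0.0011,0,0.0002],[0.0011,0,0.0002],[0.0011,0,0.0002],[0.0011,0,0.0002],[0.0011,0,0.0002]]' --turn '[[0,-0.0052,0],[0,-0.0052,0],[0,-0.0052,0],[0,-0.0052,0],[0,-0.0052,0]]'

```text
t: 19.3
tool_pos: [0.5058, 0.2103, 0.2378]
eef_rot: [[0.984, -0.087, -0.157], [-0.086, -0.996, 0.014], [-0.158, -0.0, -0.988]]
force: [-2.0, 1.3, 3.0]
width: 0.248
gripper_force: 30.0
```

Request:
arm_command --dp '[[0.0011,0,0.0002],[0.0011,0,0.0002],[0.0011,0,0.0002],[0.0011,0,0.0001],[0.0011,0,0.0001]]' --turn '[[0,-0.0052,0],[0,-0.0052,0],[0,-0.0052,0],[0,-0.0052,0],[0,-0.0052,0]]'

```text
t: 19.8
tool_pos: [0.5114, 0.2098, 0.2362]
eef_rot: [[0.98, -0.087, -0.181], [-0.086, -0.996, 0.016], [-0.182, -0.0, -0.983]]
force: [-2.1, 1.2, 4.1]
width: 0.255
gripper_force: 30.0
```

Request:
arm_command --dp '[[0,0,0],[0,0,0],[0,0,0],[0,0,0],[0,0,0]]' --turn '[[0,0,0],[0,0,0],[0,0,0],[0,0,0],[0,0,0]]'

```text
t: 20.3
tool_pos: [0.5114, 0.2098, 0.2362]
eef_rot: [[0.98, -0.088, -0.18], [-0.086, -0.996, 0.016], [-0.181, -0.0, -0.983]]
force: [-1.0, 1.2, 3.5]
width: 0.248
gripper_force: 30.0
```

Request:
arm_command --dp '[[0,0,0],[0,0,0],[0,0,0],[0,0,0],[0,0,0]]' --turn '[[0,0,0],[0,0,0],[0,0,0],[0,0,0],[0,0,0]]'

```text
t: 20.8
tool_pos: [0.5114, 0.2098, 0.2361]
eef_rot: [[0.98, -0.088, -0.181], [-0.086, -0.996, 0.016], [-0.182, -0.0, -0.983]]
force: [-0.9, 1.7, 3.3]
width: 0.25
gripper_force: 30.0
```

```bash
python3 - <<'E'
from h import *
s=readout.get_state();print(s["tool_pos"],s["force"],s["moment"])
im,w,src=dial("side",half=.075,S=400)
Rg=np.array(s["eef_rot"])@G2T.T;F=np.array(s["tool_pos"])-Rg@[0,.0017,.1535];print("foot",F)
cv2.imwrite("pics/side_f.png",im);x,y=proj("side",F+[0,0,.02]).astype(int);print(x,y)
a=cv2.resize(im[y-33:y+33,x-33:x+33],(396,396),interpolation=cv2.INTER_CUBIC)
out=np.zeros((400,800,3),np.uint8);out[:396,:396]=a;out[:,400:]=w;cv2.imwrite("pics/v10.png",out)
E
```

```text
[0.51137425 0.20977065 0.23605865] [-0.93668303  1.73798854  3.26287239] [ 0.50015747  0.79294084 -0.07897617]
foot [0.48195849 0.21239981 0.08541689]
191 158
```

View pics/v10.png

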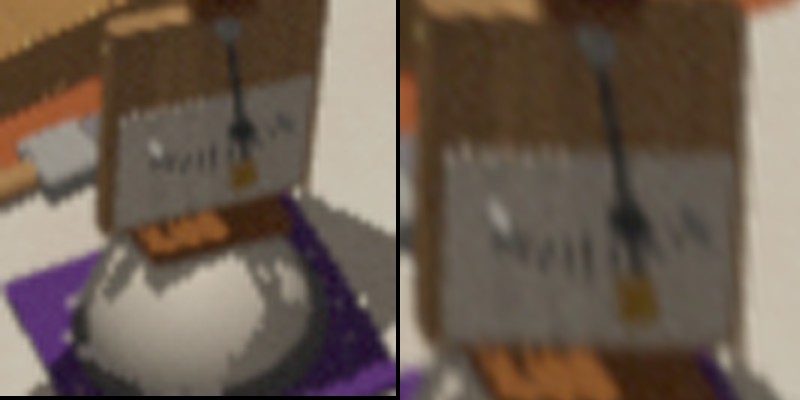

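The final view shows the foot resting on the dome and the plate edges square to the tool frame, so nothing has slipped. In the rectified half the pointer tip is at (634,275), in line with the marker at (637,298). I'll check this numerically against the in-air picture.

```bash
python3 - <<'E'
from h import *
def chk(w,ytop,ytip,gmin,x0,x1,yp):
    g=cv2.cvtColor(w,cv2.COLOR_BGR2HSV);m=cv2.inRange(g,(15,130,60),(32,255,255));m[:gmin]=0;m[:,:x0]=0;m[:,x1:]=0;m[int(gmin*1.3):]=0
    q=np.argwhere(m);c=q.mean(0)
    gr=w.max(2).astype(float);pts=[]
    for y in range(ytop,ytip):
        r=gr[y,x0-60:x1];wt=np.clip(np.median(r)*.75-r,0,None)
        if wt.sum()>0:pts.append((y,(wt*np.arange(x0-60,x1)).sum()/wt.sum()))
    k=np.polyfit(*np.array(pts).T,1)
    print("gold",c.round(1),"extent",q.min(0),q.max(0),"line x at gold",np.polyval(k,c[0]).round(1),"slope",k[0].round(3))
chk(cv2.imread("pics/d4.png"),150,230,425,330,420,95)
chk(cv2.imread("pics/v10.png")[:,400:],70,140,268,200,280,45)
E
```

```text
gold [476.3 365.1] extent [429 334] [538 395] line x at gold 376.0 slope 0.21
gold [300.1 236.2] extent [278 220] [320 254] line x at gold 244.0 slope 0.186
```

The apparent 2–3 mm offset is mostly parallax: the pointer stands 4–5 mm further off the dial than the marker, and both views are oblique. What's left is about 1 mm (0.01 rad), well inside the 13 mm marker. The press is about 6.4 N, or 3.4 mm of the dome's travel, and it's steady, so I'm handing in.

```bash
python3 -c "
from station import bot,readout
print(readout.get_state()['force']);print(bot.finish_job())"
```

```text
[-1.03142832  0.29415748  3.91441538]
the job is handed in; nothing more can be done
None
```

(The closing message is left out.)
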